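# Press a column's end cap home with a quick clamp

## Task

The end cap of the white column still stands out of the tube. Pump the trigger of the quick clamp with several presses until the jaw has pushed the cap fully home and bears firmly on it (the trigger goes stiff and further strokes gain nothing), but stop there and do not crush the column. Then hold the release lever down and slide the clamp head all the way back to its rear stop, and let go; work gently, do not touch the column or its cap, and leave the bottle, tube and jar beside it as they are.

Things in the scene. Friction and masses are not known exactly. Their poses are not given: they have to be found in the camera images.
- clamp_base: Quick-action bar clamp screwed to the bench: grey base plate 400 x 80 x 10 mm with a steel toothed bar along its length. Origin: centre of the plate's underside, on the bench; x runs along the bar in the direction the jaw advances, y to the left of that, z up. All other clamp parts are aligned with these axes. It cannot move.
- clamp_head (a joint): Position of the clamp's black sliding head along the bar, in m: 0 = fully back at its rear stop, up to 0.060 forwards (+x of clamp_base). The head centre is at x = -0.10 m + this value in the clamp_base frame. A ratchet with 8 mm teeth keeps it from sliding back unless the release lever is held down; it slides forwards against about 5 N either way.
- trigger_pad (a point): Middle of the upper face of the trigger's pad, a black paddle 50 mm long (along the bar) x 36 mm wide at the rear of the head, about 128 mm above the bench when up; 80 mm behind its hinge, and it rides with the head. Press it straight down from above: 41 mm to the end of its stroke; a spring lifts it again. The point's own x axis points along the paddle towards its hinge.
- trigger (a joint): Angle of the trigger in rad: 0 = up (at rest), 0.52 = fully down, at a hard stop. Each full stroke and return walks the head 8 mm forwards (one tooth); a half stroke gains nothing. With the cap home a stroke goes stiff early, or only near its end; the pad moves forwards with the head during the press. Let it come right up before the next stroke. How hard it presses back is told under jaw_pad.
- lever_pad (a point): Middle of the upper face of the release lever's thumb pad, a dark steel plate 52 mm (along the bar) x 34 mm on the right side of the head (72 mm to -y of the bar, 61 mm above the bench, up), with a raised ridge across its rear (-x) edge, standing 8 mm above the plate, its front face 23 mm behind this point, to push the head back with. It rides with the head.
- release_lever (a joint): Angle of the release lever in rad: 0 = up (at rest), 0.33 = fully down, at a hard stop, 14.5 mm at the pad, taking 3 to 8 N. Both ratchet pawls are free from about 0.28 on. It rises to about 0.18 and drops back by itself as teeth go by. Spring returned.
- jaw_face (a point): Centre of the front face of the round rubber jaw pad (32 mm diameter, 75 mm above the bench) on the front of the head; it meets the cap squarely.
- jaw_pad: The rubber jaw pad, 10 mm thick; origin at the centre of its back face. What is felt at the trigger pad: 4 to 10 N while the jaw is free, 12 to 17 N while the cap slides in; once the cap is home it climbs 1 to 2 N per mm: 20 to 24 N clamps firmly (jaw force over 34 N), above about 27 N the column is crushed (jaw force over 78 N).
- column: White column tube, 28 mm diameter and 110 mm long, lying along the bar, clamped in an aluminium cradle with a stop block behind it; origin on the bench under the cradle, x along the bar (the jaw's advancing direction). It cannot move.
- column_mouth (a point): Centre of the tube's mouth, the end that faces the jaw, 75 mm above the bench, axes as column.
- end_cap: Grey ribbed end cap, flange 33 mm diameter and 14 mm thick, its plug in the tube's mouth; origin at the centre of the flange's back face, the one that comes to lie against the mouth. It slides 12 mm at most along the tube's axis, stiffly: about 20 N.
- cap_face (a point): Centre of the cap's outer face, which the jaw pushes on. At the start it stands 22 to 26 mm out from column_mouth towards the jaw (-x); fully home it stands 14 mm out.
- reagent_bottle: Amber bottle, 60 mm diameter, 125 mm tall, loose; origin at its foot. Not to be disturbed.
- sample_tube: Clear capped sample tube, 32 mm diameter, 110 mm tall, standing loose on its cap; origin at its foot. Not to be disturbed.
- specimen_jar: Small clear jar with a screw cap, 48 mm diameter, 60 mm tall, loose; origin at its foot. Not to be disturbed.

How it is judged:
By the outcome, as a careful person would: the job done as asked, in the order asked, and still so for the second after the job is handed in, with the robot touching nothing.
It also fails if it takes over 67 s, if anything falls off the work surface, if the arm or the gripper's body presses on something with over 40 N, if the wrist force passes 120 N, or if a joint passes its speed limit or range.

## Robot

A 7-joint arm with a two-finger parallel gripper is mounted at the origin on the work surface. World frame = base frame: x ahead of the robot, y to its left, z up, the work surface at z = 0. Lengths are in m, angles in rad, forces in N, time in s.
With the tool pointing down it reaches from about 0.4 to 0.85 m from the base axis. Payload 10.4 kg.
Tool frame: the origin (TCP) lies on the centre line of the jaws, within the pads' length; the fingertips stand 11 mm ahead of it and the grasp point (between the pads) lies 8 mm behind it (tip_reach is the distance from the TCP to the fingertips, in m); z points along the fingers, y is the line along which they close (so a half turn about z gives the same grasp; the last joint's range is limited). The gripper opens to 85 mm and grips with 20 to 120 N. Pads are 22 mm wide; open, the fingers measure 114 mm over their backs; the gripper's body (76 mm by 85 mm) begins 54 mm behind the grasp point. The pads swing forward as they close: fully open they stand 13 mm farther back than shut.
Start: joints at [1.169, 0.332, -0.065, 1.46, 0.022, 1.35, -0.088], TCP at [0.231, -0.581, 0.242] pointing down, gripper open.
Joint ranges: [-2.6, 2.6], [-0.5, 2.12], [-1.47, 1.34], [0.16, 2.42], [-1.27, 4.41], [0.06, 2.06], [-2.6, 2.6]. Speed limits (rad/s): [2.22, 2.22, 2.79, 2.79, 3.14, 3.14, 3.14].

## Interface

Orientations are given as a unit quaternion [x, y, z, w].
In Python, from workcell import get_obs, camera, hand_in, tip_reach gives the robot as it stands. The module is installed in compiled form; this text tells all that it offers.
- The arm moves only by the tool move_arm, never from a script. Its argument "plan" is a list of rows, each an object with "delta_pos": the shift along the tool's x, y, z in fractions of the full range, 1 being 0.5 m, a list of three; "turn": the turn, a rotation vector about the tool's x, y, z in parts of the range, where 1.0 means 180 degrees, a list of three; "fingers": the closure, from 0 (fully open) to 1 (shut). A call has 1 to 12 rows; each row is the pose to reach, as a shift and turn from the pose commanded when the call began, along the tool's axes at that moment; what a row does not reach only later rows make up. A row lasts 1/8 s, in which the tool goes at most 62.5 mm and 10.7 degrees, less where a joint would pass 70% of its speed; a pose out of reach is approached as far as the arm can. A call with a gripper value outside its range is refused whole. The fingers move at their own pace and stop on an object; "force" is the grip in N (left out, the last holds). Time passes only in rows, so rows that repeat a pose let the fingers close. It gives the time, the measured TCP pose, the force, the opening and the grip force at its end, in the units of the state.
- get_obs(): the state, without advancing time (a new reading comes with each control period).
- camera(name): name is "side" or "top" or "wrist"; returns a dict with "color" (420x560x3 uint8, red, green, blue), "range_z" (420x560 float32, m along the optical axis (not along the pixel's ray), 0 where there is no reading), "fx", "fy", "cx", "cy" (pixels), "R" (3x3) and "t" (3): a world point X has camera coordinates R X + t; the wrist camera has in their place "tool_from_camera" (4x4, takes a point from camera to tool coordinates, whose origin is the TCP and whose axes are the flange's). Camera axes: x right, y down, z forward; pixel columns grow to the right and rows downward; lengths in m; the calibration is good to about 2 mm. The wrist camera is an equidistant fisheye: a pixel r from the principal point sees the ray r / f radians off the axis. A picture is of the moment at which its call begins: read the wrist's pose just before it.
- hand_in(): hands the job in; it is judged then, once.
The state is a dict: "clock": time; "joint_pos": joint angles; "joint_velocities": joint speeds; "tau": joint torques, N m; "position": TCP position; "ee_rot": TCP orientation; "ft_force": force on the tool from outside, world axes, zero at the start; "torque": the same for the moment, N m; "grip_width": opening from 0.0 (shut) to 1.0 (fully open); "grasp_force": force on a finger pad.
Only numpy, scipy, OpenCV 4.12 (cv2) and the standard library are available. Lean on these libraries where they do the work, as an engineer would, in place of code of your own. Each camera call takes 0.05 s, during which the arm holds its last target. There are 200 camera calls.

## Working session

There is one attempt and no reset: what is moved stays moved. The work goes in short steps, Python scripts to look and compute and a tool call to move; the robot and the scene stay as the last step left them, time stands still between calls to the robot, and variables do not carry over. Pictures are saved under pics/ and viewed, at most 11 in all, crops included, and the job is handed in when it is done.

Besides the shell and the picture viewer there is one more tool, called by a JSON object that holds its "name" and its "arguments". move_arm: Moves the arm, as the interface text tells. Its arguments: {"type":"object","properties":{"plan":{"type":"array","items":{"type":"object","properties":{"delta_pos":{"type":"array","items":{"type":"number"}},"turn":{"type":"array","items":{"type":"number"}},"fingers":{"type":"number"}}}},"force":{"type":"number"}},"required":["plan"]}

```bash
mkdir -p pics; python3 - <<'E'
from workcell import *
import cv2,numpy as np
o=get_obs();print({k:np.round(v,3).tolist() for k,v in o.items()},tip_reach if not callable(tip_reach) else tip_reach())
for n in("side","top"):
    c=camera(n);np.savez(f"pics/{n}0.npz",**c)
    cv2.imwrite(f"pics/{n}0.png",c["color"][...,::-1]);print(n,c["fx"],c["cx"],c["R"].tolist(),c["t"])
E
```

```text
{'clock': 0.0, 'joint_pos': [1.169, 0.333, -0.065, 1.461, 0.022, 1.35, -0.089], 'joint_velocities': [-0.0, -0.0, 0.001, -0.001, -0.0, -0.001, 0.001], 'tau': [-0.0, -62.544, 0.049, -39.161, 0.016, 0.01, 0.0], 'position': [0.231, -0.58, 0.242], 'ee_rot': [0.982, 0.188, -0.0, -0.001], 'ft_force': [1.136, 0.84, -0.365], 'torque': [0.007, -0.004, 0.001], 'grasp_force': 0.0, 'grip_width': 1.001} 0.011
side 470.8751140922032 285.67494578011656 [[0.9898076399338639, -0.1424107288032885, 0.00014230344642863512], [-0.07741531794052209, -0.5389034822024679, -0.8388026617853703], [0.11953118620980274, 0.830242266565471, -0.5444355557194139]] [-0.56702277  0.18770832  0.67739902]
top 393.8775625076817 280.6841126976393 [[-0.020262258845751776, -0.9994762569882645, 0.02523197541207952], [-0.9961275292214138, 0.018021940190530234, -0.08605321143925991], [0.08555341251936582, -0.026877897769300725, -0.9959709796062304]] [0.09939098 0.56763518 0.85232747]
```

View pics/top0.png

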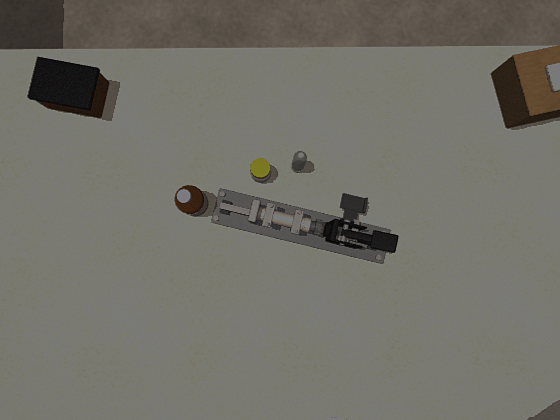

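View pics/side0.png

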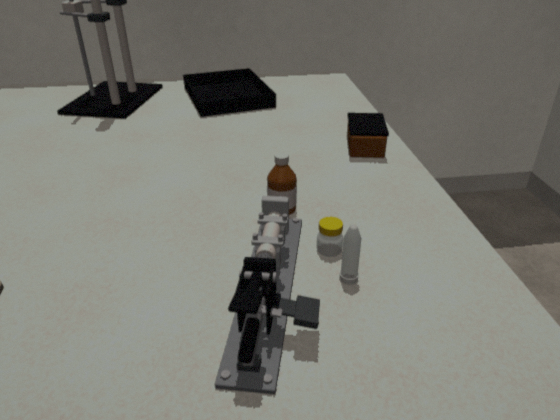

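The top view shows the clamp with its rear at the right (trigger pad ~(384,241), lever pad ~(353,204)) and its front at the left. The column is around (290,220), with the bottle at (190,198), jar at (260,169) and tube at (300,160). The side view looks along the bar from the rear.

```bash
cat > h.py <<'E'
import numpy as np
def cloud(c):
    v,u=np.mgrid[:420,:560];z=c["range_z"]
    P=np.stack([(u-c["cx"])/c["fx"]*z,(v-c["cy"])/c["fy"]*z,z],-1)
    return (P-c["t"])@c["R"]
E
python3 - <<'E'
import numpy as np,cv2
from h import *
c=dict(np.load("pics/top0.npz"));P=cloud(c);col=c["color"].astype(int)
m=c["range_z"]>0
roi=np.zeros((420,560),bool);roi[185:268,208:402]=1
print("bench z",np.median(P[280:400,100:400,2]))
def rect(mask,name):
    q=P[mask];r=cv2.minAreaRect(q[:,:2].astype(np.float32)*1000);print(name,mask.sum(),r,np.median(q,0));return r
z=P[...,2]
pl=roi&m&(z<.03)&(abs(col.max(-1)-col.min(-1))<25)&(col.max(-1)<115)
rect(pl,"plate")
n,l,s,ce=cv2.connectedComponentsWithStats(pl.astype(np.uint8));print(s[s[:,4]>30].tolist())
t=roi&m&(z>.115);t[:, :368]=0
rect(t,"trig")
rl=np.zeros_like(roi);rl[190:222,335:372]=1
rect(rl&m&(z>.05)&(z<.075),"lever")
b=cv2.resize(c["color"][180:270,205:405,::-1],None,fx=4,fy=4,interpolation=cv2.INTER_CUBIC)
cv2.imwrite("pics/topc.png",cv2.convertScaleAbs(b,alpha=1.8))
for p in [(384,241),(353,204),(290,222),(310,227),(318,228),(325,230),(330,231),(336,232),(300,222)]:print(p,P[p[1],p[0]].round(3))
E
```

```text
bench z -0.0005457058888684477
plate 3792 ((575.325439453125, 35.29058837890625), (447.2965087890625, 141.65625), 75.45033264160156) [0.5488069  0.07586021 0.00913865]
[[0, 0, 560, 420, 231408], [208, 188, 184, 76, 3489], [357, 202, 12, 18, 50], [358, 222, 34, 13, 193]]
trig 494 ((507.2651062011719, -107.41744995117188), (55.33779525756836, 35.917633056640625), 75.40776062011719) [ 0.50670185 -0.10899409  0.12536224]
lever 537 ((577.738037109375, -64.66096496582031), (54.43891906738281, 60.246788024902344), 75.53765869140625) [ 0.58377559 -0.06410314  0.05487943]
(384, 241) [ 0.507 -0.111  0.125]
(353, 204) [ 0.589 -0.067  0.054]
(290, 222) [0.55  0.071 0.087]
(310, 227) [0.539 0.03  0.085]
(318, 228) [0.536 0.014 0.092]
(325, 230) [ 0.532 -0.     0.088]
(330, 231) [ 0.529 -0.009  0.098]
(336, 232) [ 0.527 -0.02   0.108]
(300, 222) [0.549 0.051 0.09 ]
```

View pics/topc.png

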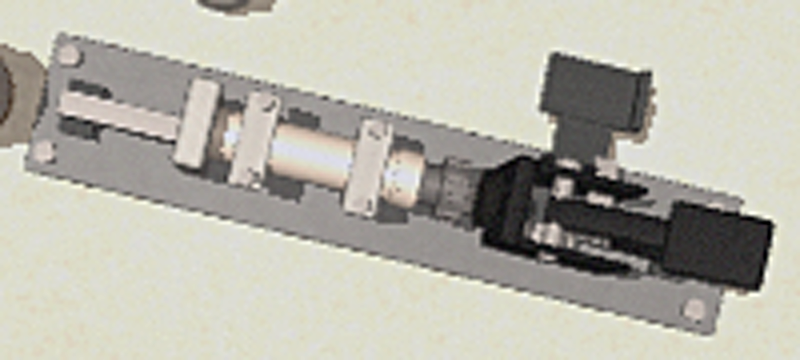

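```bash
python3 - <<'E'
import numpy as np
from workcell import *
c=dict(np.load("pics/top0.npz"))
def ray(u,v,z):
    d=np.array([(u-c["cx"])/c["fx"],(v-c["cy"])/c["fy"],1])@c["R"];o=-c["t"]@c["R"]
    return (o+d*(z-o[2])/d[2])
cr=lambda x,y,z:ray(205+(x+.5)/4-.5,180+(y+.5)/4-.5,z)
C=np.array([cr(x,y,.01) for x,y in((60,32),(742,198),(715,335),(25,172))])
ctr=C.mean(0);ex=(C[0]-C[1]+C[3]-C[2]);L=np.linalg.norm(ex)/2;ex/=np.linalg.norm(ex);ey=np.array([-ex[1],ex[0],0])
print("ctr",ctr,"ex",ex,np.degrees(np.arctan2(ex[1],ex[0])),"L",L)
for n,x,y,z in(("trig",(668+772+765+672)/4,(203+213+290+275)/4,.128),("lever",597,96,.061),("lvfront",547,84,.061),("lvrear",645,105,.061),("mouth",425,178,.089),("capface",473,185,.0915),("jawtop",478,190,.091)):
    p=cr(x,y,z);print(n,p.round(4),((p-ctr)@ex).round(4),((p-ctr)@ey).round(4))
w=camera("wrist");print(w["tool_from_camera"],w["fx"])
import cv2;cv2.imwrite("pics/w0.png",w["color"][...,::-1])
E
```

```text
ctr [0.54658209 0.04255966 0.01      ] ex [0.25168369 0.96780955 0.        ] 75.42283338565727 L 0.3976991087160942
trig [ 0.5066 -0.1108  0.128 ] -0.1585 0.0001
lever [ 0.5887 -0.0678  0.061 ] -0.0962 -0.0685
lvfront [ 0.5956 -0.0412  0.061 ] -0.0687 -0.0685
lvrear [ 0.5834 -0.0935  0.061 ] -0.1224 -0.0698
mouth [0.5447 0.0286 0.089 ] -0.014 -0.0017
capface [0.5405 0.0043 0.0915] -0.0386 -0.0037
jawtop [0.5379 0.0017 0.091 ] -0.0417 -0.0019
[[ 2.36903241e-04 -9.62664465e-01 -2.70697379e-01  6.91226545e-02]
 [ 9.99999962e-01  2.65616728e-04 -6.94375164e-05  1.47909409e-03]
 [ 1.38746782e-04 -2.70697352e-01  9.62664492e-01 -1.31813916e-01]
 [ 0.00000000e+00  0.00000000e+00  0.00000000e+00  1.00000000e+00]] 325.19226210127806
```

Units first: shifts go in shares of 0.5 m and turns go in shares of 180 degrees. So 0.4295 m is 0.859, -0.335 m is -0.67, -0.58 rad is -0.1846.

{"name": "move_arm", "arguments": {"plan": [{"delta_pos":[0.08,-0.062,0],"turn":[0,0,-0.0286],"fingers":1},{"delta_pos":[0.17,-0.132,0],"turn":[0,0,-0.0573],"fingers":1},{"delta_pos":[0.26,-0.202,0],"turn":[0,0,-0.0891],"fingers":1},{"delta_pos":[0.35,-0.272,0],"turn":[0,0,-0.121],"fingers":1},{"delta_pos":[0.44,-0.344,0],"turn":[0,0,-0.1528],"fingers":1},{"delta_pos":[0.53,-0.414,0.02],"turn":[0,0,-0.1846],"fingers":1},{"delta_pos":[0.62,-0.484,0.04],"turn":[0,0,-0.2165],"fingers":1},{"delta_pos":[0.71,-0.554,0.07],"turn":[0,0,-0.2483],"fingers":1},{"delta_pos":[0.8,-0.624,0.1],"turn":[0,0,-0.2769],"fingers":1},{"delta_pos":[0.859,-0.67,0.13],"turn":[0,0,-0.2983],"fingers":1},{"delta_pos":[0.859,-0.67,0.14],"turn":[0,0,-0.2983],"fingers":1},{"delta_pos":[0.859,-0.67,0.14],"turn":[0,0,-0.2983],"fingers":1}], "force": 60}}

```text
clock: 1.65
position: [0.5057, -0.1113, 0.1718]
ee_rot: [0.792, 0.611, -0.001, -0.0]
ft_force: [0.6, -0.6, 0.7]
grip_width: 0.0
grasp_force: 0.0
```

```bash
python3 - <<'E'
from workcell import *
import cv2,numpy as np
o=get_obs();print({k:np.round(v,3).tolist() for k,v in o.items()})
s=camera("side")["color"][230:400,170:370,::-1];w=camera("wrist")["color"][...,::-1]
a=cv2.convertScaleAbs(cv2.resize(s,(480,408)),alpha=2)
b=cv2.resize(w,(320,240))
b=np.vstack([b,np.zeros((168,320,3),np.uint8)])
cv2.imwrite("pics/a1.png",np.hstack([a,cv2.convertScaleAbs(b,alpha=1.5)]))
E
```

```text
{'clock': 1.65, 'joint_pos': [0.628, 0.195, -0.552, 1.808, 0.111, 1.17, -0.214], 'joint_velocities': [0.014, -0.013, 0.013, -0.009, -0.003, 0.005, 0.002], 'tau': [-1.513, -45.301, -4.655, -36.389, -0.075, -0.145, -0.04], 'position': [0.506, -0.111, 0.172], 'ee_rot': [0.792, 0.611, -0.001, -0.0], 'ft_force': [0.623, -0.617, 0.685], 'torque': [-0.048, 0.013, -0.029], 'grasp_force': 0.0, 'grip_width': 0.0}
```

View pics/a1.png

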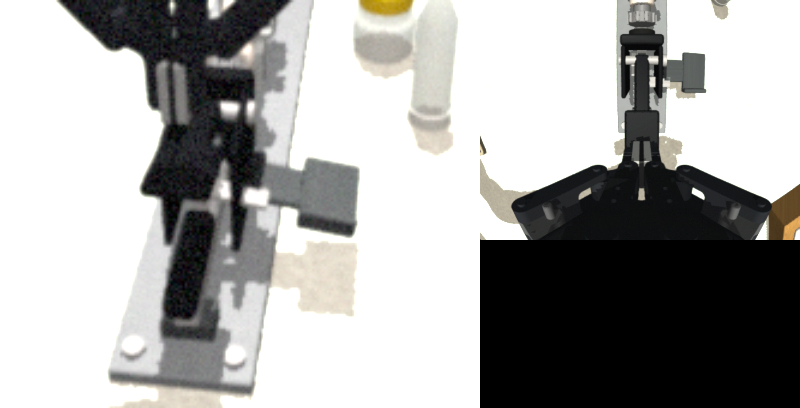

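The gripper is centred laterally over the trigger pad and the jaw has a small gap to the cap. I'm starting the first press and checking force as it goes.

Converted, 0.053 m is 0.106, 0.033 m is 0.066.

{"name": "move_arm", "arguments": {"plan": [{"delta_pos":[0,0,0.05],"turn":[0,0,0],"fingers":1},{"delta_pos":[0,0,0.066],"turn":[0,0,0],"fingers":1},{"delta_pos":[0.002,0,0.086],"turn":[0,0,0],"fingers":1},{"delta_pos":[0.006,0,0.106],"turn":[0,0,0],"fingers":1},{"delta_pos":[0.006,0,0.106],"turn":[0,0,0],"fingers":1}]}}

```text
clock: 2.38
position: [0.5072, -0.1077, 0.1191]
ee_rot: [0.791, 0.612, 0.0, 0.0]
ft_force: [-0.1, -0.7, 3.6]
grip_width: -0.002
grasp_force: 1.4
```

Converted, 0.019 m is 0.038, 0.002 m is 0.004.

{"name": "move_arm", "arguments": {"plan": [{"delta_pos":[0.004,0,0.016],"turn":[0,0,0],"fingers":1},{"delta_pos":[0.008,0,0.03],"turn":[0,0,0],"fingers":1},{"delta_pos":[0.01,0,0.038],"turn":[0,0,0],"fingers":1},{"delta_pos":[0.01,0,0.038],"turn":[0,0,0],"fingers":1}]}}

```text
clock: 2.88
position: [0.5092, -0.1021, 0.1011]
ee_rot: [0.791, 0.612, 0.001, 0.0]
ft_force: [-0.8, 1.2, 7.5]
grip_width: 0.001
grasp_force: 3.5
```

Converted, 0.003 m is 0.006, 0.002 m is 0.004.

{"name": "move_arm", "arguments": {"plan": [{"delta_pos":[0,0,0.004],"turn":[0,0,0],"fingers":1},{"delta_pos":[0,0,0.006],"turn":[0,0,0],"fingers":1},{"delta_pos":[0,0,0.006],"turn":[0,0,0],"fingers":1}]}}

```text
clock: 3.25
position: [0.5095, -0.1017, 0.0993]
ee_rot: [0.791, 0.612, 0.001, 0.001]
ft_force: [-4.9, 3.3, 19.2]
grip_width: -0.0
grasp_force: 8.8
```

Converted, -0.05 m is -0.1, -0.02 m is -0.04.

{"name": "move_arm", "arguments": {"plan": [{"delta_pos":[0,0,-0.04],"turn":[0,0,0],"fingers":1},{"delta_pos":[0,0,-0.1],"turn":[0,0,0],"fingers":1},{"delta_pos":[0,0,-0.1],"turn":[0,0,0],"fingers":1}]}}

```text
clock: 3.62
position: [0.5097, -0.1026, 0.1495]
ee_rot: [0.791, 0.612, 0.001, 0.001]
ft_force: [0.1, -0.3, -0.9]
grip_width: -0.001
grasp_force: 0.0
```

```bash
cat > look.py <<'E'
from workcell import *
import cv2,numpy as np,sys
o=get_obs();print(o["clock"],np.round(o["position"],4),np.round(o["ft_force"],1))
w=camera("wrist");s=camera("side");t=camera("top")
f=lambda i,r,z:cv2.convertScaleAbs(cv2.resize(i[r[0]:r[1],r[2]:r[3],::-1],z,interpolation=cv2.INTER_CUBIC),alpha=1.7)
a=f(w["color"],(0,210,200,420),(420,400));b=f(s["color"],(190,390,210,390),(360,400))
cv2.imwrite(f"pics/{sys.argv[1]}.png",np.hstack([a,b]))
np.savez(f"pics/{sys.argv[1]}.npz",w=w["color"],s=s["color"],t=t["color"])
E
python3 look.py b1
```

```text
3.625 [ 0.5097 -0.1026  0.1495] [ 0.1 -0.3 -0.9]
```

View pics/b1.png

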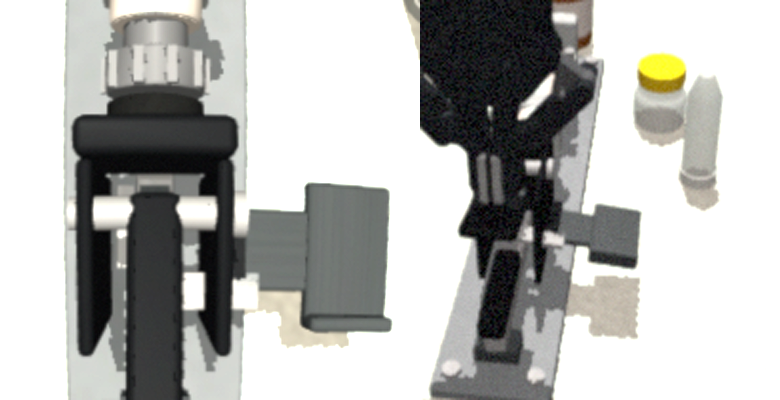

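The wrist view shows the jaw pad almost at the cap flange (row ~92). The plug is still ~10 mm out, between the mouth (row ~22) and the flange (row ~50). Second stroke, in stages.

Converted, 0.04 m is 0.08, 0.032 m is 0.064.

{"name": "move_arm", "arguments": {"plan": [{"delta_pos":[0,0,0.024],"turn":[0,0,0],"fingers":1},{"delta_pos":[0.004,0,0.044],"turn":[0,0,0],"fingers":1},{"delta_pos":[0.008,0,0.064],"turn":[0,0,0],"fingers":1},{"delta_pos":[0.012,0,0.08],"turn":[0,0,0],"fingers":1},{"delta_pos":[0.012,0,0.08],"turn":[0,0,0],"fingers":1}]}}

```text
clock: 4.4
position: [0.5099, -0.0972, 0.1068]
ee_rot: [0.791, 0.611, -0.0, -0.0]
ft_force: [-1.9, -1.2, 10.2]
grip_width: -0.002
grasp_force: 5.1
```

Converted, 0.009 m is 0.018, 0.002 m is 0.004.

{"name": "move_arm", "arguments": {"plan": [{"delta_pos":[0.002,0,0.008],"turn":[0,0,0],"fingers":1},{"delta_pos":[0.004,0,0.014],"turn":[0,0,0],"fingers":1},{"delta_pos":[0.004,0,0.018],"turn":[0,0,0],"fingers":1},{"delta_pos":[0.004,0,0.018],"turn":[0,0,0],"fingers":1}]}}

```text
clock: 4.9
position: [0.5107, -0.0948, 0.0992]
ee_rot: [0.791, 0.612, 0.0, 0.0]
ft_force: [-6.8, 1.2, 22.2]
grip_width: 0.001
grasp_force: 10.7
```

Converted, -0.05 m is -0.1, -0.02 m is -0.04.

{"name": "move_arm", "arguments": {"plan": [{"delta_pos":[0,0,-0.04],"turn":[0,0,0],"fingers":1},{"delta_pos":[0,0,-0.1],"turn":[0,0,0],"fingers":1},{"delta_pos":[0,0,-0.1],"turn":[0,0,0],"fingers":1}]}}

```text
clock: 5.28
position: [0.5112, -0.0949, 0.1492]
ee_rot: [0.791, 0.612, 0.001, 0.001]
ft_force: [-0.1, -0.5, -1.1]
grip_width: 0.003
grasp_force: 0.0
```

```bash
python3 look.py b2
```

```text
5.275 [ 0.5112 -0.0949  0.1492] [-0.1 -0.5 -1.1]
```

View pics/b2.png

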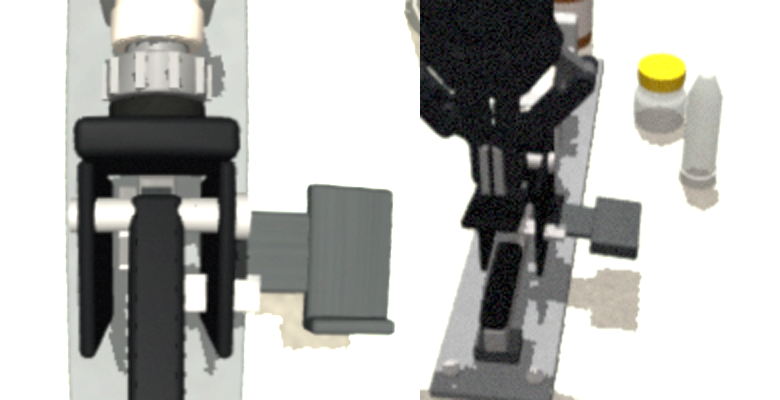

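The remaining plug gap is ~10 px (about 4 mm), and the jaw is on the cap. The third stroke should go stiff partway, so I'm stepping carefully.

Converted, 0.03 m is 0.06, 0.024 m is 0.048.

{"name": "move_arm", "arguments": {"plan": [{"delta_pos":[0,0,0.02],"turn":[0,0,0],"fingers":1},{"delta_pos":[0.002,0,0.034],"turn":[0,0,0],"fingers":1},{"delta_pos":[0.004,0,0.048],"turn":[0,0,0],"fingers":1},{"delta_pos":[0.006,0,0.06],"turn":[0,0,0],"fingers":1},{"delta_pos":[0.006,0,0.06],"turn":[0,0,0],"fingers":1}]}}

```text
clock: 6.05
position: [0.511, -0.0931, 0.1183]
ee_rot: [0.791, 0.611, -0.001, 0.0]
ft_force: [-4.7, -3.9, 12.7]
grip_width: 0.001
grasp_force: 5.5
```

Converted, 0.004 m is 0.008, 0.001 m is 0.002.

{"name": "move_arm", "arguments": {"plan": [{"delta_pos":[0.001,0,0.004],"turn":[0,0,0],"fingers":1},{"delta_pos":[0.002,0,0.008],"turn":[0,0,0],"fingers":1},{"delta_pos":[0.002,0,0.008],"turn":[0,0,0],"fingers":1}]}}

```text
clock: 6.42
position: [0.5113, -0.092, 0.1145]
ee_rot: [0.791, 0.611, -0.0, 0.0]
ft_force: [-4.7, -2.3, 10.5]
grip_width: -0.003
grasp_force: 5.6
```

Converted, 0.004 m is 0.008, 0.002 m is 0.004.

{"name": "move_arm", "arguments": {"plan": [{"delta_pos":[0.001,0,0.004],"turn":[0,0,0],"fingers":1},{"delta_pos":[0.002,0,0.008],"turn":[0,0,0],"fingers":1},{"delta_pos":[0.002,0,0.008],"turn":[0,0,0],"fingers":1}]}}

```text
clock: 6.8
position: [0.5116, -0.0909, 0.1105]
ee_rot: [0.791, 0.611, -0.0, 0.0]
ft_force: [-3.4, -2.0, 11.1]
grip_width: -0.003
grasp_force: 5.9
```

Converted, 0.003 m is 0.006, 0.002 m is 0.004.

{"name": "move_arm", "arguments": {"plan": [{"delta_pos":[0.001,0,0.004],"turn":[0,0,0],"fingers":1},{"delta_pos":[0.002,0,0.006],"turn":[0,0,0],"fingers":1},{"delta_pos":[0.002,0,0.006],"turn":[0,0,0],"fingers":1}]}}

```text
clock: 7.18
position: [0.5118, -0.0902, 0.1077]
ee_rot: [0.792, 0.611, -0.0, 0.001]
ft_force: [-5.8, -3.3, 13.7]
grip_width: -0.002
grasp_force: 6.8
```

{"name": "move_arm", "arguments": {"plan": [{"delta_pos":[0.0006,0,0.004],"turn":[0,0,0],"fingers":1},{"delta_pos":[0.0006,0,0.004],"turn":[0,0,0],"fingers":1}]}}

```text
clock: 7.42
position: [0.5119, -0.0899, 0.1058]
ee_rot: [0.792, 0.611, -0.0, 0.001]
ft_force: [-5.5, -3.4, 14.5]
grip_width: 0.003
grasp_force: 7.9
```

Converted, 0.002 m is 0.004, 0.0003 m is 0.0006.

{"name": "move_arm", "arguments": {"plan": [{"delta_pos":[0.0006,0,0.004],"turn":[0,0,0],"fingers":1},{"delta_pos":[0.0006,0,0.004],"turn":[0,0,0],"fingers":1}]}}

```text
clock: 7.68
position: [0.5121, -0.0897, 0.1041]
ee_rot: [0.792, 0.611, -0.001, 0.001]
ft_force: [-6.9, -3.2, 18.4]
grip_width: -0.0
grasp_force: 9.6
```

Converted, 0.0012 m is 0.0024, 0.0002 m is 0.0004.

{"name": "move_arm", "arguments": {"plan": [{"delta_pos":[0.0004,0,0.0024],"turn":[0,0,0],"fingers":1},{"delta_pos":[0.0004,0,0.0024],"turn":[0,0,0],"fingers":1}]}}

```text
clock: 7.92
position: [0.5121, -0.0896, 0.1031]
ee_rot: [0.792, 0.611, -0.001, 0.001]
ft_force: [-8.4, -3.7, 19.9]
grip_width: 0.003
grasp_force: 10.6
```

Converted, 0.001 m is 0.002.

{"name": "move_arm", "arguments": {"plan": [{"delta_pos":[0,0,0.002],"turn":[0,0,0],"fingers":1},{"delta_pos":[0,0,0.002],"turn":[0,0,0],"fingers":1}]}}

```text
clock: 8.18
position: [0.5122, -0.0895, 0.1023]
ee_rot: [0.792, 0.611, -0.0, 0.001]
ft_force: [-9.5, -2.4, 23.0]
grip_width: 0.0
grasp_force: 11.4
```

Converted, -0.05 m is -0.1, -0.025 m is -0.05.

{"name": "move_arm", "arguments": {"plan": [{"delta_pos":[0,0,-0.012],"turn":[0,0,0],"fingers":1},{"delta_pos":[0,0,-0.05],"turn":[0,0,0],"fingers":1},{"delta_pos":[0,0,-0.1],"turn":[0,0,0],"fingers":1},{"delta_pos":[0,0,-0.1],"turn":[0,0,0],"fingers":1}]}}

```text
clock: 8.68
position: [0.513, -0.0882, 0.1526]
ee_rot: [0.791, 0.612, 0.001, 0.001]
ft_force: [0.7, 0.4, -1.2]
grip_width: -0.002
grasp_force: 0.0
```

```bash
python3 look.py b3
```

```text
8.675 [ 0.513  -0.0882  0.1526] [ 0.7  0.4 -1.2]
```

View pics/b3.png

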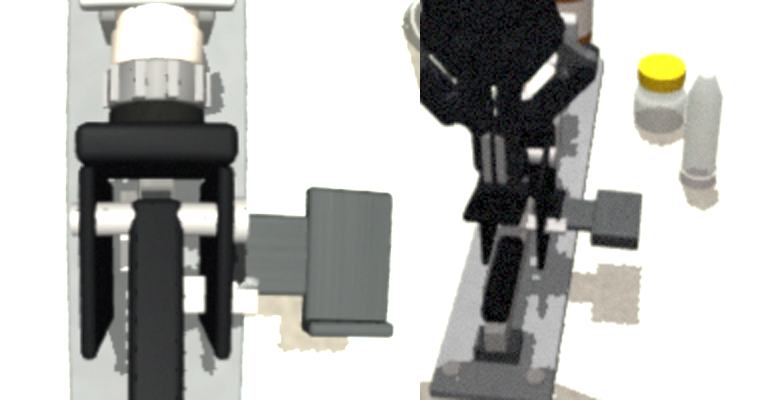

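The cap flange is now against the mouth. One staged press to confirm that a further stroke gains nothing.

Converted, 0.024 m is 0.048, 0.02 m is 0.04.

{"name": "move_arm", "arguments": {"plan": [{"delta_pos":[0,0,0.024],"turn":[0,0,0],"fingers":1},{"delta_pos":[0,0,0.04],"turn":[0,0,0],"fingers":1},{"delta_pos":[0,0,0.048],"turn":[0,0,0],"fingers":1},{"delta_pos":[0,0,0.048],"turn":[0,0,0],"fingers":1}]}}

```text
clock: 9.32
position: [0.5118, -0.0902, 0.1273]
ee_rot: [0.792, 0.611, -0.001, 0.001]
ft_force: [-6.5, -5.0, 18.4]
grip_width: -0.003
grasp_force: 8.5
```

Converted, 0.0015 m is 0.003.

{"name": "move_arm", "arguments": {"plan": [{"delta_pos":[0,0,0.003],"turn":[0,0,0],"fingers":1},{"delta_pos":[0,0,0.003],"turn":[0,0,0],"fingers":1}]}}

```text
clock: 9.57
position: [0.5117, -0.0904, 0.1261]
ee_rot: [0.792, 0.611, -0.001, 0.001]
ft_force: [-9.2, -4.9, 19.0]
grip_width: -0.001
grasp_force: 9.4
```

Converted, 0.0015 m is 0.003.

{"name": "move_arm", "arguments": {"plan": [{"delta_pos":[0,0,0.003],"turn":[0,0,0],"fingers":1},{"delta_pos":[0,0,0.003],"turn":[0,0,0],"fingers":1}]}}

```text
clock: 9.82
position: [0.5117, -0.0906, 0.1248]
ee_rot: [0.792, 0.611, -0.001, 0.001]
ft_force: [-9.8, -6.5, 21.3]
grip_width: -0.002
grasp_force: 10.3
```

Converted, 0.076 m is 0.152, 0.07 m is 0.14, 1.571 rad is 0.5001.

{"name": "move_arm", "arguments": {"plan": [{"delta_pos":[0,0,-0.012],"turn":[0,0,0],"fingers":1},{"delta_pos":[0,0,-0.06],"turn":[0,0,0],"fingers":1},{"delta_pos":[0,0,-0.15],"turn":[0,0,0.0541],"fingers":1},{"delta_pos":[0.02,0.02,-0.15],"turn":[0,0,0.1114],"fingers":1},{"delta_pos":[0.04,0.048,-0.15],"turn":[0,0,0.1655],"fingers":1},{"delta_pos":[0.06,0.072,-0.15],"turn":[0,0,0.2228],"fingers":1},{"delta_pos":[0.08,0.096,-0.15],"turn":[0,0,0.2769],"fingers":1},{"delta_pos":[0.1,0.12,-0.15],"turn":[0,0,0.3342],"fingers":1},{"delta_pos":[0.12,0.14,-0.15],"turn":[0,0,0.3883],"fingers":1},{"delta_pos":[0.13,0.152,-0.15],"turn":[0,0,0.4456],"fingers":1},{"delta_pos":[0.13,0.152,-0.15],"turn":[0,0,0.5001],"fingers":1},{"delta_pos":[0.13,0.152,-0.15],"turn":[0,0,0.5001],"fingers":1}]}}

```text
clock: 11.32
position: [0.6016, -0.0447, 0.1977]
ee_rot: [0.992, -0.127, -0.001, 0.0]
ft_force: [-0.1, -0.4, 0.1]
grip_width: -0.0
grasp_force: 0.0
```

```bash
python3 - <<'E'
from workcell import *
from h import *
import cv2,numpy as np
o=get_obs();print(o["clock"],np.round(o["position"],4),np.round(o["ee_rot"],3),np.round(o["joint_pos"],2))
w=camera("wrist");s=camera("side")
f=lambda i,z:cv2.convertScaleAbs(cv2.resize(i[...,::-1],z,interpolation=cv2.INTER_CUBIC),alpha=1.7)
cv2.imwrite("pics/c1.png",np.hstack([f(w["color"][0:260,100:460],(450,325)),f(s["color"][180:380,190:390],(325,325))]))
np.savez("pics/c1.npz",**w,pos=o["position"],q=o["ee_rot"])
E
```

```text
11.325 [ 0.6016 -0.0447  0.1977] [ 0.992 -0.127 -0.001  0.   ] [ 0.32  0.34 -0.4   1.56  0.14  1.27 -1.92]
```

View pics/c1.png

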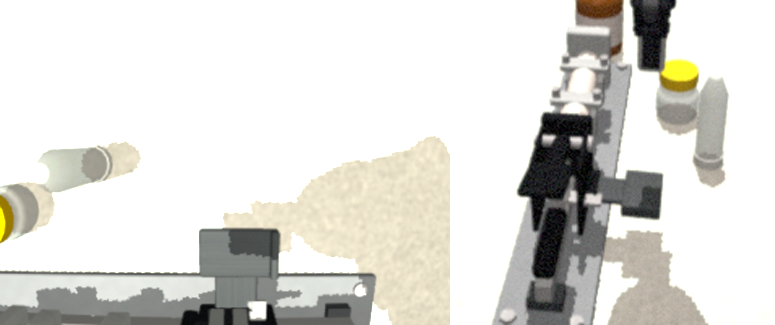

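```bash
python3 - <<'E'
import numpy as np
from scipy.spatial.transform import Rotation as Ro
d=np.load("pics/c1.npz");R=Ro.from_quat(d["q"]).as_matrix();T=d["tool_from_camera"]
ex=np.array([.2517,.9678,0]);ey=np.array([-.9678,.2517,0]);ctr=np.array([.5466,.0426,0])
def ray(x,y,z):
    u,v=100+x/1.25-.1,y/1.25-.1
    p=np.array([(u-d["cx"])/d["fx"],(v-d["cy"])/d["fy"]]);r=np.hypot(*p)
    k=np.r_[p/r*np.sin(r),np.cos(r)]
    D=R@T[:3,:3]@k;o=R@T[:3,3]+d["pos"];return o+D*(z-o[2])/D[2]
for n,x,y,z in(("c",240,252,.061),("fo",200,230,.061),("fi",200,276,.061),("ro",279,231,.065),("ri",279,275,.065),("plate corner",375,275,.01),("screw",360,290,.012)):
    p=ray(x,y,z);print(n,p.round(4),((p-ctr)@ex).round(4),((p-ctr)@ey).round(4))
p=d["pos"];print("tool",((p-ctr)@ex).round(4),((p-ctr)@ey).round(4))
E
```

```text
c [ 0.5989 -0.0534  0.061 ] -0.0798 -0.0748
fo [ 0.6206 -0.0311  0.061 ] -0.0527 -0.0902
fi [ 0.5892 -0.0223  0.061 ] -0.0521 -0.0576
ro [ 0.6075 -0.0823  0.065 ] -0.1056 -0.0904
ri [ 0.5774 -0.0756  0.065 ] -0.1066 -0.0596
plate corner [ 0.5365 -0.16    0.01  ] -0.1987 -0.0413
screw [ 0.5274 -0.144   0.012 ] -0.1854 -0.0284
tool -0.0706 -0.0752
```

The wrist view shows the lever pad centre at composite (240,252), i.e. clamp coordinates (−0.079, −0.074). The ridge front is near −0.101. Descending just above it.

Converted, 0.117 m is 0.234, 0.003 m is 0.006.

{"name": "move_arm", "arguments": {"plan": [{"delta_pos":[0.006,0.016,0.06],"turn":[0,0,0],"fingers":1},{"delta_pos":[0.006,0.016,0.14],"turn":[0,0,0],"fingers":1},{"delta_pos":[0.006,0.016,0.2],"turn":[0,0,0],"fingers":1},{"delta_pos":[0.006,0.016,0.234],"turn":[0,0,0],"fingers":1},{"delta_pos":[0.006,0.016,0.234],"turn":[0,0,0],"fingers":1}]}}

```text
clock: 12.05
position: [0.6023, -0.0534, 0.0812]
ee_rot: [0.992, -0.127, -0.001, 0.0]
ft_force: [-1.0, 0.7, 0.8]
grip_width: 0.002
grasp_force: 0.0
```

```bash
python3 - <<'E'
from workcell import *
import cv2,numpy as np
o=get_obs();print(np.round(o["position"],4),np.round(o["ft_force"],1))
w=camera("wrist");s=camera("side")
f=lambda i,z:cv2.convertScaleAbs(cv2.resize(i[...,::-1],z,interpolation=cv2.INTER_CUBIC),alpha=1.8)
cv2.imwrite("pics/c2.png",np.hstack([f(w["color"][100:330,160:400],(400,383)),f(s["color"][210:370,200:360],(383,383))]))
E
```

```text
[ 0.6023 -0.0534  0.0812] [-1.   0.7  0.8]
```

View pics/c2.png

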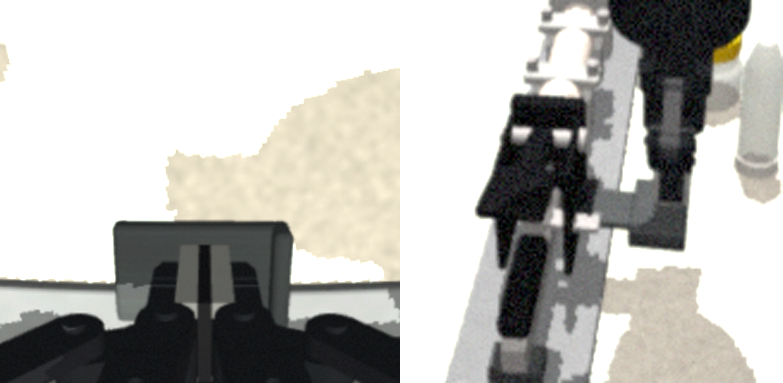

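The fingers are centred over the lever plate, with ~12 mm to the ridge on the right (rear), and the body is clear of the trigger. Pressing down.

Converted, 0.019 m is 0.038, 0.014 m is 0.028.

{"name": "move_arm", "arguments": {"plan": [{"delta_pos":[0,0,0.016],"turn":[0,0,0],"fingers":1},{"delta_pos":[0,0,0.028],"turn":[0,0,0],"fingers":1},{"delta_pos":[0,0,0.038],"turn":[0,0,0],"fingers":1},{"delta_pos":[0,0,0.038],"turn":[0,0,0],"fingers":1}]}}

```text
clock: 12.65
position: [0.6032, -0.0534, 0.0631]
ee_rot: [0.992, -0.127, 0.0, 0.0]
ft_force: [1.0, -0.1, 2.1]
grip_width: -0.001
grasp_force: 1.2
```

Converted, 0.005 m is 0.01, 0.003 m is 0.006.

{"name": "move_arm", "arguments": {"plan": [{"delta_pos":[0,0,0.006],"turn":[0,0,0],"fingers":1},{"delta_pos":[0,0,0.01],"turn":[0,0,0],"fingers":1},{"delta_pos":[0,0,0.01],"turn":[0,0,0],"fingers":1}]}}

```text
clock: 13.02
position: [0.6026, -0.0532, 0.058]
ee_rot: [0.992, -0.127, -0.0, 0.0]
ft_force: [-1.2, -0.2, 4.2]
grip_width: -0.001
grasp_force: 1.8
```

Converted, 0.0025 m is 0.005, 0.0015 m is 0.003.

{"name": "move_arm", "arguments": {"plan": [{"delta_pos":[0,0,0.003],"turn":[0,0,0],"fingers":1},{"delta_pos":[0,0,0.005],"turn":[0,0,0],"fingers":1},{"delta_pos":[0,0,0.005],"turn":[0,0,0],"fingers":1}]}}

```text
clock: 13.4
position: [0.6035, -0.0533, 0.0568]
ee_rot: [0.992, -0.127, 0.001, 0.0]
ft_force: [-3.6, 0.3, 13.2]
grip_width: -0.0
grasp_force: 5.7
```

The lever is at its hard stop with 13 N. Sliding back.

Converted, 0.016 m is 0.032, 0.014 m is 0.028.

{"name": "move_arm", "arguments": {"plan": [{"delta_pos":[0,0.004,0],"turn":[0,0,0],"fingers":1},{"delta_pos":[0,0.008,0],"turn":[0,0,0],"fingers":1},{"delta_pos":[0,0.012,0],"turn":[0,0,0],"fingers":1},{"delta_pos":[0,0.016,0],"turn":[0,0,0],"fingers":1},{"delta_pos":[0,0.02,0],"turn":[0,0,0],"fingers":1},{"delta_pos":[0,0.024,0],"turn":[0,0,0],"fingers":1},{"delta_pos":[0,0.028,0],"turn":[0,0,0],"fingers":1},{"delta_pos":[0,0.032,0],"turn":[0,0,0],"fingers":1}]}}

```text
clock: 14.4
position: [0.6004, -0.0669, 0.0569]
ee_rot: [0.992, -0.127, 0.002, -0.001]
ft_force: [2.3, 5.2, 8.9]
grip_width: 0.001
grasp_force: 4.5
```

Converted, 0.014 m is 0.028, 0.002 m is 0.004.

{"name": "move_arm", "arguments": {"plan": [{"delta_pos":[0,0.004,0.0006],"turn":[0,0,0],"fingers":1},{"delta_pos":[0,0.008,0.0006],"turn":[0,0,0],"fingers":1},{"delta_pos":[0,0.012,0.0006],"turn":[0,0,0],"fingers":1},{"delta_pos":[0,0.016,0.0006],"turn":[0,0,0],"fingers":1},{"delta_pos":[0,0.02,0.0006],"turn":[0,0,0],"fingers":1},{"delta_pos":[0,0.024,0.0006],"turn":[0,0,0],"fingers":1},{"delta_pos":[0,0.028,0.0006],"turn":[0,0,0],"fingers":1}]}}

```text
clock: 15.28
position: [0.5974, -0.0804, 0.0567]
ee_rot: [0.992, -0.127, 0.002, -0.001]
ft_force: [4.3, 4.8, 8.4]
grip_width: -0.002
grasp_force: 4.3
```

{"name": "move_arm", "arguments": {"plan": [{"delta_pos":[0,0.003,0],"turn":[0,0,0],"fingers":1},{"delta_pos":[0,0.006,0],"turn":[0,0,0],"fingers":1},{"delta_pos":[0,0.009,0],"turn":[0,0,0],"fingers":1},{"delta_pos":[0,0.009,0],"turn":[0,0,0],"fingers":1}]}}

```text
clock: 15.78
position: [0.5963, -0.0851, 0.0567]
ee_rot: [0.992, -0.127, 0.002, -0.001]
ft_force: [4.3, 4.3, 7.8]
grip_width: -0.004
grasp_force: 4.4
```

Converted, 0.0045 m is 0.009, 0.003 m is 0.006.

{"name": "move_arm", "arguments": {"plan": [{"delta_pos":[0,0.003,0.0006],"turn":[0,0,0],"fingers":1},{"delta_pos":[0,0.006,0.0006],"turn":[0,0,0],"fingers":1},{"delta_pos":[0,0.009,0.0006],"turn":[0,0,0],"fingers":1},{"delta_pos":[0,0.009,0.0006],"turn":[0,0,0],"fingers":1}]}}

```text
clock: 16.27
position: [0.5955, -0.0892, 0.0567]
ee_rot: [0.992, -0.127, 0.003, -0.001]
ft_force: [4.7, 4.3, 9.1]
grip_width: 0.002
grasp_force: 4.9
```

Converted, 0.0045 m is 0.009, 0.003 m is 0.006.

{"name": "move_arm", "arguments": {"plan": [{"delta_pos":[0,0.003,0],"turn":[0,0,0],"fingers":1},{"delta_pos":[0,0.006,0],"turn":[0,0,0],"fingers":1},{"delta_pos":[0,0.009,0],"turn":[0,0,0],"fingers":1},{"delta_pos":[0,0.009,0],"turn":[0,0,0],"fingers":1}]}}

```text
clock: 16.77
position: [0.5951, -0.0907, 0.0568]
ee_rot: [0.992, -0.125, 0.003, -0.003]
ft_force: [7.4, 13.0, 8.0]
grip_width: 0.0
grasp_force: 9.4
```

```bash
python3 - <<'E'
from workcell import *
import cv2,numpy as np
w=camera("wrist");s=camera("side")
f=lambda i,z:cv2.convertScaleAbs(cv2.resize(i[...,::-1],z,interpolation=cv2.INTER_CUBIC),alpha=1.8)
cv2.imwrite("pics/c3.png",np.hstack([f(w["color"][100:330,160:400],(400,383)),f(s["color"][210:370,200:360],(383,383))]))
E
```

```text
(no output)
```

View pics/c3.png

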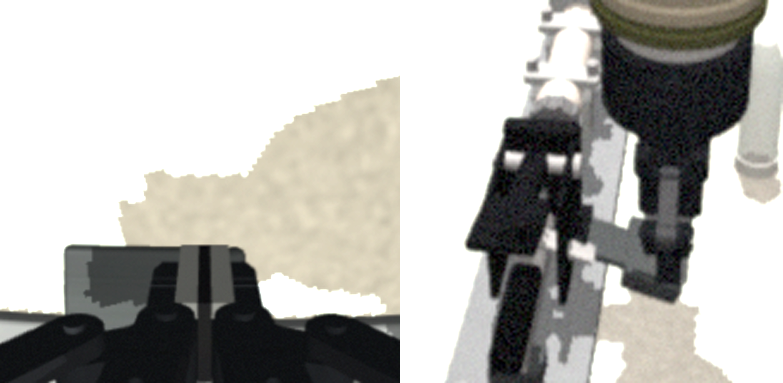

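The fingers are on the ridge and the force rose to 13 N with no further motion, so the head is at the rear stop. Lifting slowly while keeping slight rearward pressure.

Converted, -0.15 m is -0.3, -0.13 m is -0.26.

{"name": "move_arm", "arguments": {"plan": [{"delta_pos":[0,-0.002,-0.004],"turn":[0,0,0],"fingers":1},{"delta_pos":[0,-0.003,-0.012],"turn":[0,0,0],"fingers":1},{"delta_pos":[0,-0.003,-0.02],"turn":[0,0,0],"fingers":1},{"delta_pos":[0,-0.004,-0.03],"turn":[0,0,0],"fingers":1},{"delta_pos":[0,-0.005,-0.04],"turn":[0,0,0],"fingers":1},{"delta_pos":[0,-0.005,-0.056],"turn":[0,0,0],"fingers":1},{"delta_pos":[0,-0.005,-0.08],"turn":[0,0,0],"fingers":1},{"delta_pos":[0,0,-0.16],"turn":[0,0,0],"fingers":1},{"delta_pos":[0,0.04,-0.26],"turn":[0,0,0],"fingers":1},{"delta_pos":[0.06,0.14,-0.3],"turn":[0,0,0],"fingers":1},{"delta_pos":[0.1,0.24,-0.3],"turn":[0,0,0],"fingers":1},{"delta_pos":[0.1,0.3,-0.3],"turn":[0,0,0],"fingers":1}]}}

```text
clock: 18.38
position: [0.6019, -0.2573, 0.2053]
ee_rot: [0.992, -0.129, 0.0, 0.001]
ft_force: [-0.7, 1.0, -0.4]
grip_width: -0.001
grasp_force: 0.0
```

```bash
python3 - <<'E'
from workcell import *
import cv2,numpy as np
from h import *
o=get_obs();print(o["clock"],np.round(o["position"],4),np.round(o["ft_force"],1))
c=camera("top");a=np.load("pics/top0.npz")["color"]
f=lambda i:cv2.convertScaleAbs(cv2.resize(i[150:270,170:405,::-1],(587,300),interpolation=cv2.INTER_CUBIC),alpha=1.8)
cv2.imwrite("pics/d.png",np.vstack([f(a),f(c["color"])]))
P=cloud(c)
m=np.zeros((420,560),bool);m[225:262,360:405]=1
q=P[m&(P[...,2]>.115)&(P[...,2]<.14)];print(len(q),np.median(q,0),cv2.minAreaRect(q[:,:2].astype(np.float32)*1000))
E
```

```text
18.375 [ 0.6019 -0.2573  0.2053] [-0.7  1.  -0.4]
502 [ 0.50609013 -0.11348813  0.12536854] ((506.8610534667969, -108.88966369628906), (62.04558181762695, 36.092063903808594), 75.34203338623047)
```

View pics/d.png

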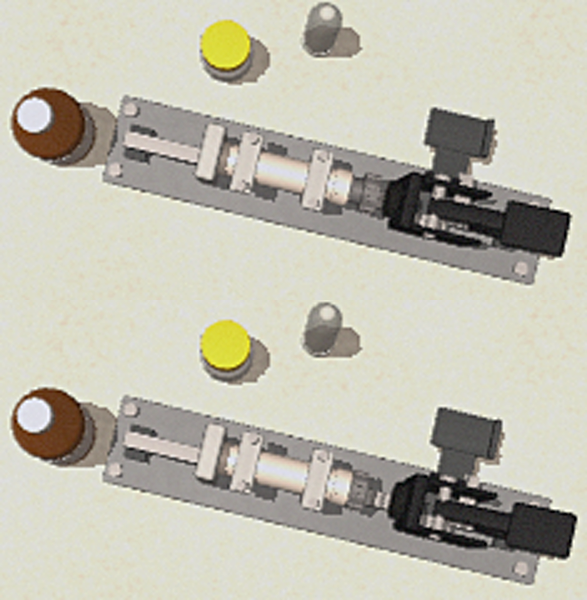

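```bash
python3 - <<'E'
from workcell import *
import cv2,numpy as np
c=camera("top")["color"];a=np.load("pics/top0.npz")["color"]
g=lambda i:cv2.resize(cv2.cvtColor(i,cv2.COLOR_RGB2GRAY),None,fx=8,fy=8,interpolation=cv2.INTER_CUBIC)
A,B=g(a),g(c)
for n,(x,y,X,Y),d in(("lever",(336,190,370,216),.79),("trig",(366,226,402,256),.72),("jar",(246,154,276,184),.79),("tube",(288,146,314,178),.75),("bottle",(172,182,206,216),.73),("crad",(250,195,305,235),.77)):
    T=A[y*8:Y*8,x*8:X*8];r=cv2.matchTemplate(B[y*8-80:Y*8+80,x*8-80:X*8+80],T,cv2.TM_CCOEFF_NORMED)
    _,v,_,l=cv2.minMaxLoc(r);s=(np.array(l)-80)/8;print(n,round(v,3),s,"mm",(np.hypot(*s)*d/393.9*1000).round(1))
E
```

```text
lever 0.977 [ 2.75  -0.125] mm 5.5
trig 0.968 [2.375 0.625] mm 4.5
jar 0.998 [0. 0.] mm 0.0
tube 0.999 [0. 0.] mm 0.0
bottle 0.999 [0. 0.] mm 0.0
crad 0.999 [0. 0.] mm 0.0
```

```bash
python3 -c "
from workcell import *
print(hand_in())"
```

```text
the job is handed in; nothing more can be done
None
```

I pushed the cap fully home and clamped it firmly, peaking at 23 N on the trigger. I then slid the head back until it stalled at its rear stop with the lever held down. The bottle, tube and jar did not move, and I handed the job in at about 18 s; the hand-in gave no verdict.

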